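Make up a specimen kit and a smear kit

TASK

Make up the two kits from the stock standing behind the trays. The specimen kit (the shorter tray with the round holder) gets the specimen jar, worked all the way down into its snug sprung holder until it bottoms out (a back-and-forth twist helps), and the petri dish flat in the square bay; the smear kit (the longer tray with three bays) gets the roll of tape flat in the big square bay, the narrow slide carton on its edge in the oblong middle bay and the small amber dropper bottle upright in the small bay. Leave the flat slide carton and the white bottle where they are.

Things in the scene. Friction and masses are not known exactly. Their poses are not given: they have to be found in the camera images.
- specimen_tray: Fixed grey tray 110 (x) x 204 (y) mm, origin centre of underside. Bay 84x84 at (0, +50): floor z 16, rim 4 wide, 4 high. Jar holder at (0, -50): floor z 16, top z 46, outside dia 70 to 78, mouth about 70; inside, 4 spring leaves, 48 apart opposite, funnelling out to 60 at the top, centre and grip the 50 mm jar: seating it takes a push of 8 to 12 N, less when twisted; its weight is not enough.
- smear_tray: Fixed grey tray 120 mm (its x) by 244 mm (its y), origin at the centre of its underside. Three bays in a row along y, floors at z = 16 mm, rims 4 mm wide and 4 mm above the floor: big square bay 84x84 mm inside, centred at (0, +71); oblong bay 104 (along x) by 54 mm, centred at (0, -9); small square bay 54x54 mm, centred at (0, -86).
- specimen_jar: Closed screw-cap specimen jar, white label, dark contents, ribbed green cap; stands upright, 66 mm tall; body 50 mm in diameter, cap 54 mm in diameter from 50 mm up to the top; 60 g or so. Origin at the centre of its underside, z up. The lower 30 mm go into the holder.
- petri_dish: Closed flat petri dish with clear lid and pinkish filling, 56 mm in grasping diameter (60 mm at its widest), 14 mm high (graspable up to 12 mm), 18 g or so. Origin at the centre of its underside, z up.
- slide_carton: Narrow white carton of glass slides with a blue band, standing on its edge: 30 mm (its x) by 80 mm (its y) by 52 mm high, 120 g or so. Origin at the centre of its underside, z up. Its y (80 mm) goes along the x of the smear tray, either way round.
- amber_bottle: Small dark amber dropper bottle with black cap, upright, 87 mm tall; body 31 mm in diameter up to about 50 mm, then shoulder and a thin cap (18 mm in diameter at 53 to 65 mm, 14 mm above); 55 g or so. Origin at the centre of its underside, z up.
- tape: Roll of orange label tape lying flat, 60 mm in diameter, 18 mm high, 50 g or so. Origin at the centre of its underside, z up.
- flat_carton: Bystander, to be left alone: wide white carton of glass slides lying flat, 56 mm (its x) by 82 mm (its y) by 30 mm high. Origin at the centre of its underside.
- white_bottle: Bystander, to be left alone: white plastic bottle with a pointed nozzle, 40 mm in diameter, 118 mm tall. Origin at the centre of its underside.
Not all that is in view belongs to the job. Leave any brown or purple look-alike of the petri_dish alone.

How it is judged:
By the outcome, as a careful person would: the job done as asked, in the order asked, and still so for the second after the job is handed in, with the robot touching nothing.
It also fails if it takes over 125 s, if anything falls off the work surface, if the arm or the gripper's body presses on something with over 40 N, if the wrist force passes 120 N, or if a joint passes its speed limit or range.

ROBOT

A 6-joint arm with a two-finger parallel gripper is mounted at the origin on a cart in front of the work surface, level with it; the furniture and walls round the work are solid. World frame = base frame: x ahead of the robot, y to its left, z up, the work surface at z = 0. Lengths are in m, angles in rad, forces in N, time in s.
With the tool pointing down it reaches from about 0.275 to 0.875 m from the base axis. Payload 12.5 kg.
Tool frame: the origin (TCP) lies at the centre of the arm's flange, where the gripper is bolted on; the fingertips stand 173 mm ahead of it and the grasp point (between the pads) lies 155 mm ahead of it; z points along the fingers, y is the line along which they close (so a half turn about z gives the same grasp; the last joint's range is limited). The gripper opens to 85 mm and grips with 20 to 120 N. Pads are 22 mm wide; open, the fingers measure 114 mm over their backs; the gripper's body (76 mm by 85 mm) begins 54 mm behind the grasp point. The pads swing forward as they close: fully open they stand 13 mm farther back than shut.
Start: joints at [-0.085, 0.351, 1.652, -0, 1.139, -0.085], TCP at [0.55, 0, 0.405] pointing down, gripper open.
Joint ranges: [-2.75, 2.75], [-0.79, 2.1], [0.01, 2.65], [-1.57, 4.71], [0.07, 3.14], [-2.87, 2.87]. Speed limits (rad/s): [2.22, 2.22, 2.79, 3.14, 3.14, 3.14].

INTERFACE

Orientations are given as a unit quaternion [x, y, z, w].
In Python, from station import env, read_camera gives the robot as it stands.
- The arm moves only by the shell command python3 -m jog 'ROWS' [OPENING]. ROWS is text: rows parted by semicolons, each of 4 numbers parted by spaces: the shift along the tool's x, y, z in m, then the turn about the tool's z in rad. In form: dx dy dz roll; .... A call has 1 to 5 rows; each row shifts and turns the commanded pose from where the row before left it, along the tool's axes as they then stand; what a row does not reach is not made up. A row lasts 1/8 s, in which the tool goes at most 62.5 mm and 10.7 degrees, less where a joint would pass 70% of its speed; a pose out of reach is approached as far as the arm can. A call with a gripper value outside its range is refused whole. OPENING is the gripper's target within -1 to 1 (fully open at 1, half-way at 0, shut at -1), set as the call begins (- or left out, the last holds). The fingers move at their own pace and stop on an object; the grip force is fixed at half the most. Time passes only in rows, so rows that do not move let the fingers close. It gives the time, the measured TCP pose, the force, the opening and the grip force at its end, in the units of the state.
- env.get_obs(): the state, without advancing time (a new reading comes with each control period).
- read_camera(name): name is "scene" or "side" or "wrist"; returns a dict with "color" (400x640x3 uint8, red, green, blue), "range_z" (400x640 float32, m along the optical axis (not along the pixel's ray), 0 where there is no reading), "intrinsics" (3x3 intrinsics, pixels), "R" (3x3) and "t" (3): a world point X has camera coordinates R X + t; the wrist camera has in their place "mount" (4x4, takes a point from camera to tool coordinates, whose origin is the TCP and whose axes are the flange's). Camera axes: x right, y down, z forward; pixel columns grow to the right and rows downward; lengths in m; the calibration is good to about 2 mm. A picture is of the moment at which its call begins: read the wrist's pose just before it.
- env.close_job(): hands the job in; it is judged then, once.
The state is a dict: "time_s": time; "qpos": joint angles; "qvel": joint speeds; "joint_efforts": joint torques, N m; "position": TCP position; "tool_rot": TCP orientation; "contact_force": force on the tool from outside, world axes, zero at the start; "wrist_torque": the same for the moment, N m; "gripper_width": finger opening in m; "gripper_force": force on a finger pad.
Only numpy, scipy, OpenCV 4.12 (cv2) and the standard library are available. Lean on these libraries where they do the work, as an engineer would, in place of code of your own. Each camera call takes 0.05 s, during which the arm holds its last target. There are 200 camera calls.

## Working session

There is one attempt and no reset: what is moved stays moved. The work goes in short steps, Python scripts to look and compute and a shell command to move; the robot and the scene stay as the last step left them, time stands still between calls to the robot, and variables do not carry over. Pictures are saved under pics/ and viewed, at most 17 in all, crops included, and the job is handed in when it is done.

```bash
ls; mkdir -p pics; python3 - <<'E'
from station import env, read_camera
import cv2,numpy as np
o=env.get_obs(); print({k:np.round(v,3).tolist() for k,v in o.items()})
for n in ["scene","side","wrist"]:
    c=read_camera(n); cv2.imwrite(f"pics/{n}0.png",c["color"][:,:,::-1]); np.savez(f"{n}0.npz",**c)
    print(n,{k:np.round(c[k],3).tolist() for k in c if k not in("color","range_z")})
E
```

```text
pics
{'time_s': 0.0, 'qpos': [-0.085, 0.351, 1.652, 0.0, 1.139, -0.085], 'qvel': [0.0, -0.001, -0.002, -0.0, 0.001, -0.001], 'joint_efforts': [0.001, -50.611, -29.141, 0.0, 0.005, 0.0], 'position': [0.55, 0.0, 0.404], 'tool_rot': [0.707, 0.707, -0.0, -0.0], 'contact_force': [0.11, -0.598, 0.139], 'wrist_torque': [0.009, -0.001, 0.055], 'gripper_force': 0.0, 'gripper_width': 0.085}
scene {'intrinsics': [[385.6, 0.0, 327.915], [0.0, 385.6, 197.357], [0.0, 0.0, 1.0]], 'R': [[0.737, -0.676, 0.011], [-0.436, -0.488, -0.756], [0.516, 0.552, -0.655]], 't': [-0.451, 0.261, 0.661]}
side {'intrinsics': [[439.651, 0.0, 320.657], [0.0, 439.651, 195.716], [0.0, 0.0, 1.0]], 'R': [[0.759, -0.651, -0.008], [-0.527, -0.607, -0.594], [0.382, 0.456, -0.804]], 't': [-0.466, 0.322, 0.994]}
wrist {'intrinsics': [[313.697, 0.0, 318.328], [0.0, 313.697, 195.327], [0.0, 0.0, 1.0]], 'mount': [[0.001, -0.96, -0.282, 0.071], [1.0, 0.001, 0.001, -0.0], [-0.0, -0.282, 0.96, 0.032], [0.0, 0.0, 0.0, 1.0]]}
```

View images.

View pics/scene0.png

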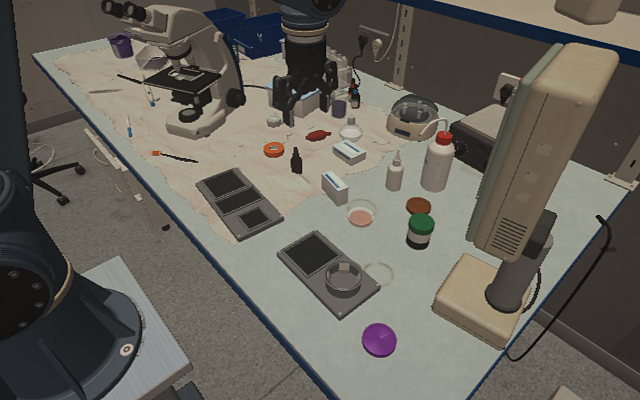

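View pics/side0.png

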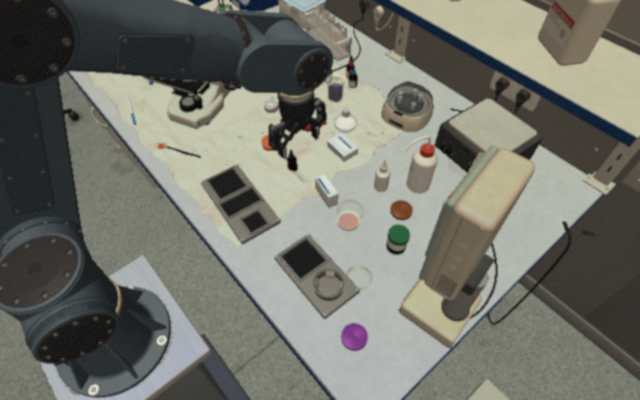

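View pics/wrist0.png

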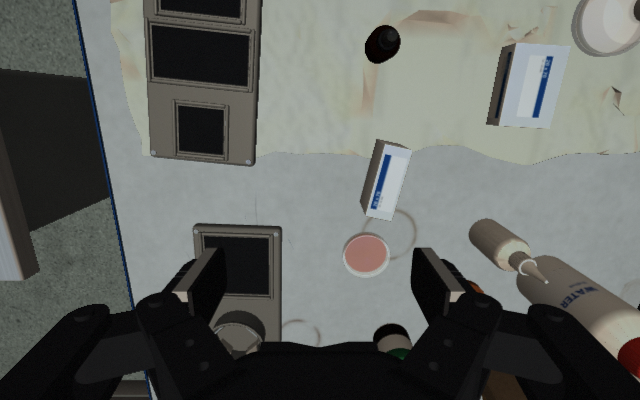

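Scene view candidates:
- **Jar:** green-capped jar (420,232), the only one of its kind. The red-capped WATER bottle at (437,162) and white bottle (394,171) are not it.
- **Petri dish:** pink, clear lid (360,215). Look-alikes are brown (418,205), purple (379,340) and the stain rings at (380,272).
- **Tape:** orange (273,149).
- **Narrow carton:** (334,188). The flat carton at (349,152) stays.
- **Amber bottle:** (296,161). A far dark bottle at (354,95) is not it.
- **Trays:** smear (238,203), specimen (328,272).

```bash
cat > h.py <<'E'
import numpy as np, cv2
from scipy.spatial.transform import Rotation as Ro
from station import env, read_camera
def grab(n):
    o=env.get_obs(); c=dict(read_camera(n))
    if n=="wrist":
        T=np.eye(4); T[:3,:3]=Ro.from_quat(o["tool_rot"]).as_matrix(); T[:3,3]=o["position"]
        M=T@c["mount"]; c["C"]=M[:3,3]; c["Rw"]=M[:3,:3]
    else: c["Rw"]=c["R"].T; c["C"]=-c["R"].T@c["t"]
    c["hsv"]=cv2.cvtColor(c["color"],cv2.COLOR_RGB2HSV); return c
def rays(c,uv):
    uv=np.atleast_2d(uv).astype(float); K=c["intrinsics"]
    return np.c_[(uv[:,0]-K[0,2])/K[0,0],(uv[:,1]-K[1,2])/K[1,1],np.ones(len(uv))]@c["Rw"].T
def plane(c,uv,z):
    d=rays(c,uv); return (c["C"]+d*((z-c["C"][2])/d[:,2])[:,None])[:,:2]
def cloud(c):
    v,u=np.mgrid[:400,:640]; d=rays(c,np.c_[u.ravel(),v.ravel()]).reshape(400,640,3)
    return c["C"]+d*c["range_z"][...,None]
def tri(c1,p1,c2,p2):
    d1,d2=rays(c1,p1)[0],rays(c2,p2)[0]
    s=np.linalg.lstsq(np.c_[d1,-d2],c2["C"]-c1["C"],rcond=None)[0]
    a,b=c1["C"]+s[0]*d1,c2["C"]+s[1]*d2
    return (a+b)/2,np.linalg.norm(a-b)
def blob(c,lo,hi,box=(0,0,640,400)):
    m=cv2.inRange(c["hsv"],np.array(lo),np.array(hi)); z=np.zeros_like(m); x0,y0,x1,y1=box
    z[y0:y1,x0:x1]=m[y0:y1,x0:x1]
    cs,_=cv2.findContours(z,cv2.RETR_EXTERNAL,cv2.CHAIN_APPROX_NONE)
    k=max(cs,key=cv2.contourArea); f=np.zeros_like(m); cv2.drawContours(f,[k],-1,255,-1)
    return k[:,0],f>0
E
python3 - <<'E'
from h import *
np.set_printoptions(precision=4,suppress=True)
cs={n:grab(n) for n in("scene","side","wrist")}
for n,c in cs.items(): c["P"]=cloud(c)
pts=dict(jar=[(420,222),(398,231)],petri=[(360,217),(347,222)],brown=[(418,205),(401,210)],tape=[(273,149),None],carton=[(333,181),(325,182)],amber=[(296,150),(292,155)],
 flat=[(349,150),(343,145)],white=[(394,170),(382,178)])
for k,(a,b) in pts.items():
    for n,p in(("scene",a),("side",b)):
        if p is not None: print(k,n,p,cs[n]["color"][p[1],p[0]],cs[n]["hsv"][p[1],p[0]],cs[n]["P"][p[1],p[0]])
w=cs["wrist"]
for nm,p in dict(petri=(367,256),carton=(390,180),amber=(383,43),flat=(540,85),smallbay=(201,131),oblong=(201,55),sqbay=(238,265)).items(): print(nm,w["hsv"][p[1],p[0]],w["P"][p[1],p[0]])
# green cap
k,f=blob(cs["scene"],(50,80,30),(90,255,255),(390,190,450,260)); P=cs["scene"]["P"][f]; print("cap",P.min(0),P.max(0),np.percentile(P[:,2],[50,90]))
k,f=blob(cs["scene"],(5,150,120),(20,255,255),(250,130,300,165)); P=cs["scene"]["P"][f]; print("tape",len(P),P.min(0),P.max(0))
E
```

```text
jar scene (420, 222) [42 88 54] [ 68 133  88] [ 0.6442 -0.2505  0.0669]
jar side (398, 231) [44 96 61] [ 70 138  96] [ 0.6537 -0.2458  0.0673]
petri scene (360, 217) [166 122 104] [  9  95 166] [ 0.6039 -0.1191  0.0134]
petri side (347, 222) [183 141 125] [  8  81 183] [ 0.6011 -0.1216  0.0164]
brown scene (418, 205) [95 57 36] [ 11 158  95] [ 0.7388 -0.1837  0.0133]
brown side (401, 210) [116  66  38] [ 11 171 116] [ 0.7358 -0.1882  0.0169]
tape scene (273, 149) [173 173 157] [ 30  24 173] [0.6297 0.2569 0.0029]
carton scene (333, 181) [ 65  94 122] [105 119 122] [ 0.6149 -0.014   0.0522]
carton side (325, 182) [220 223 214] [ 40  10 223] [ 0.626  -0.0048  0.0534]
amber scene (296, 150) [43 40 35] [19 47 43] [0.608  0.1183 0.0789]
amber side (292, 155) [38 36 33] [18 34 38] [0.6127 0.1206 0.0663]
flat scene (349, 150) [193 197 179] [ 37  23 197] [0.7632 0.0783 0.0298]
flat side (343, 145) [218 222 211] [ 41  13 222] [0.7692 0.0791 0.0306]
white scene (394, 170) [180 183 164] [ 35  26 183] [ 0.7434 -0.0958  0.0674]
white side (382, 178) [145 136 121] [ 19  42 145] [ 0.7463 -0.1002  0.0621]
petri [  6  82 155] [ 0.6111 -0.1136  0.0138]
carton [ 98  14 195] [ 0.625 -0.006  0.051]
amber [30 51  5] [0.6062 0.1222 0.0703]
flat [108 204 104] [0.7775 0.0897 0.0307]
smallbay [150  16  16] [0.4179 0.0414 0.0145]
oblong [120  18  14] [0.4261 0.1199 0.0146]
sqbay [120  17  15] [ 0.4474 -0.1262  0.0142]
cap [ 0.1049 -0.5424 -0.0006] [ 0.742  -0.2133  0.6355] [0.0647 0.0662]
tape 215 [ 0.1049 -0.5424  0.0029] [0.6528 0.2758 0.6355]
```

```bash
python3 - <<'E'
from h import *
np.set_printoptions(precision=3,suppress=True)
P=np.concatenate([cloud(grab(n)).reshape(-1,3) for n in("scene","side")])
P=P[(P[:,0]>.4)&(P[:,0]<.95)&(P[:,1]>-.6)&(P[:,1]<.4)&(P[:,2]>.1)&(P[:,2]<.7)]
for y in np.arange(-.55,.4,.05):
    q=P[abs(P[:,1]-y)<.025]
    if len(q): print(round(y,2),len(q),"minx z<.3, <.7:",[round(q[(q[:,2]<t)][:,0].min(),3) if (q[:,2]<t).any() else None for t in(.2,.3,.7)])
E
python3 -m jog '-0.05 0 0 0; -0.05 0 0 0; -0.05 0 0 0; -0.05 0 0 0; 0 0 0 0' 1
```

```text
-0.5 1312 minx z<.3, <.7: [np.float64(0.586), np.float64(0.57), np.float64(0.57)]
-0.45 16231 minx z<.3, <.7: [np.float64(0.58), np.float64(0.521), np.float64(0.521)]
-0.4 11841 minx z<.3, <.7: [None, np.float64(0.519), np.float64(0.519)]
-0.35 646 minx z<.3, <.7: [None, None, np.float64(0.591)]
-0.3 618 minx z<.3, <.7: [None, np.float64(0.812), np.float64(0.812)]
-0.25 655 minx z<.3, <.7: [None, np.float64(0.86), np.float64(0.86)]
-0.2 762 minx z<.3, <.7: [np.float64(0.82), np.float64(0.82), np.float64(0.82)]
-0.15 1701 minx z<.3, <.7: [np.float64(0.777), np.float64(0.777), np.float64(0.777)]
-0.1 531 minx z<.3, <.7: [np.float64(0.753), np.float64(0.753), np.float64(0.753)]
-0.05 8566 minx z<.3, <.7: [None, None, np.float64(0.4)]
0.0 6750 minx z<.3, <.7: [None, np.float64(0.473), np.float64(0.4)]
0.05 1305 minx z<.3, <.7: [None, None, np.float64(0.4)]
0.1 230 minx z<.3, <.7: [None, None, np.float64(0.937)]
0.15 68 minx z<.3, <.7: [None, None, np.float64(0.94)]
0.25 1 minx z<.3, <.7: [np.float64(0.901), np.float64(0.901), np.float64(0.901)]
time_s: 1.02
position: [0.5497, -0.2028, 0.4045]
tool_rot: [0.708, 0.706, -0.0, 0.0]
contact_force: [-0.4, 1.0, -1.2]
gripper_width: 0.0851
gripper_force: 0.0
```

```bash
python3 - <<'E'
from h import *
np.set_printoptions(precision=4,suppress=True)
w=grab("wrist"); cv2.imwrite("pics/w1.png",w["color"][:,:,::-1])
P=cloud(w); np.save("P1.npy",P); np.save("c1.npy",w,allow_pickle=True)
Q=np.concatenate([cloud(grab(n)).reshape(-1,3) for n in("scene","side")])
d=Q[(np.hypot(Q[:,0]-.65,Q[:,1]+.25)<.2)&(Q[:,2]>.12)&(Q[:,2]<.6)]
if len(d): print(len(d),d.min(0),d.max(0), d[d[:,1].argmax()])
E
```

```text
27632 [ 0.4515 -0.4495  0.12  ] [ 0.8469 -0.1137  0.5867] [ 0.5073 -0.1137  0.5734]
```

View pics/w1.png

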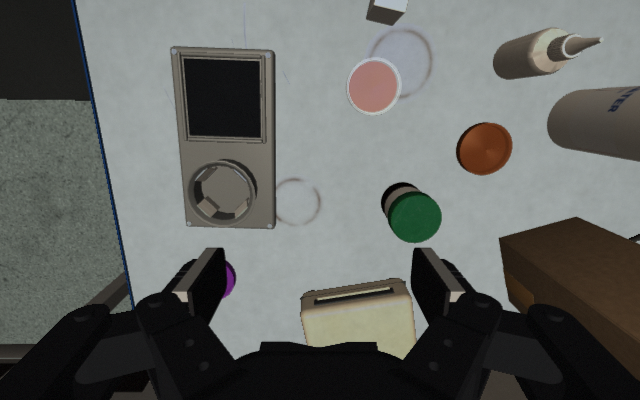

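```bash
cat > meas.py <<'E'
from h import *
np.set_printoptions(precision=4,suppress=True)
def tray(P,x,y,lo=.010,hi=.03):
    m=(P[...,2]>lo)&(P[...,2]<hi)&(P[...,0]>x[0])&(P[...,0]<x[1])&(P[...,1]>y[0])&(P[...,1]<y[1])
    n,l,s,_=cv2.connectedComponentsWithStats(m.astype(np.uint8)); k=1+s[1:,4].argmax()
    q=P[l==k]; r=cv2.minAreaRect((q[:,:2]*1000).astype(np.float32)); return r,np.percentile(q[:,2],[5,25,50,75,95])
def circ(c,lo,hi,box,z):
    k,f=blob(c,lo,hi,box); xy=plane(c,k,z); (x,y),r=cv2.minEnclosingCircle((xy*1000).astype(np.float32))
    A=np.c_[2*xy,np.ones(len(xy))]; s=np.linalg.lstsq(A,(xy**2).sum(1),rcond=None)[0]
    return s[:2],np.sqrt(s[2]+s[0]**2+s[1]**2),(x,y,r),k.mean(0)
E
python3 - <<'E'
from meas import *
w=np.load("c1.npy",allow_pickle=True).item(); P=np.load("P1.npy"); s=grab("scene"); sd=grab("side")
print("tray",tray(P,(.3,.52),(-.36,-.05)))
q=P[(P[...,2]>.038)&(P[...,2]<.055)&(P[...,0]>.36)&(P[...,0]<.5)&(P[...,1]>-.33)&(P[...,1]<-.15)]
print("holder",len(q),np.median(q[:,2]),cv2.minEnclosingCircle((q[:,:2]*1000).astype(np.float32)))
gm=((50,80,30),(90,255,255))
P_=P[blob(w,*gm,(370,170,450,250))[1]]; print("cap z",np.median(P_[:,2]))
a=circ(w,*gm,(370,170,450,250),.066); b=circ(s,*gm,(390,190,450,260),.066); print("cap w",a); print("scene",b)
pm=((0,50,90),(14,160,255))
a=circ(w,*pm,(330,50,410,125),.014); print("petri pink w",a)
b=circ(s,*pm,(340,200,380,235),.014);print("scene",b,tri(w,a[3],s,b[3]))
k,f=blob(w,*pm,(330,50,410,125)); print(np.median(P[f][:,2]))
q=P[(P[...,2]>.007)&(P[...,2]<.03)&(abs(P[...,0]-.61)<.06)&(abs(P[...,1]+.11)<.06)]
print(len(q),cv2.minEnclosingCircle((q[:,:2]*1000).astype(np.float32)),np.median(q[:,:2],0))
E
```

```text
tray (((444.4696350097656, -176.6339569091797), (203.40420532226562, 109.74158477783203), 87.9193344116211), array([0.0133, 0.0143, 0.0149, 0.0156, 0.0186]))
holder 1480 0.043295588494012854 ((442.03912353515625, -226.84881591796875), 38.69379425048828)
cap z 0.06474812362657717
cap w (array([ 0.6496, -0.2459]), np.float64(0.026759593623272907), (649.6727294921875, -245.17201232910156, 28.55960464477539), array([414.4828, 216.6207]))
scene (array([ 0.6437, -0.2536]), np.float64(0.029026659019734172), (643.829345703125, -253.905029296875, 32.51409912109375), array([421.0152, 223.5   ]))
petri pink w (array([ 0.6081, -0.1148]), np.float64(0.025196596462549084), (608.0234375, -114.78739929199219, 25.67099952697754), array([372.3504,  86.3212]))
scene (array([ 0.6009, -0.1222]), np.float64(0.026318967157447436), (600.70556640625, -122.04277038574219, 28.067995071411133), array([360.0179, 218.3571])) (array([ 0.6104, -0.1137,  0.0009]), np.float64(0.0005245447174707484))
0.013157082693953381
2617 ((613.3341064453125, -97.08419799804688), 47.558799743652344) [ 0.61   -0.1128]
```

```bash
python3 - <<'E'
from meas import *
P=np.load("P1.npy")
for p in [(305,290),(350,283),(400,282),(410,330),(310,330),(500,238),(575,217),(636,240),(505,300),(540,330)]: print(p,P[p[1],p[0]])
E
python3 -m jog '-0.043 0.05 0.03 0; 0 0.05 0.05 0; 0 0 0.03 0; 0 0 0 0; 0 0 0 0' 1
python3 - <<'E'
from meas import *
w=grab("wrist"); cv2.imwrite("pics/w2.png",w["color"][:,:,::-1])
print(env.get_obs()["position"])
E
```

```text
(305, 290) [ 0.5309 -0.3754 -0.001 ]
(350, 283) [ 0.5919 -0.3649 -0.0013]
(400, 282) [ 0.6536 -0.3514  0.0184]
(410, 330) [ 0.661  -0.3976  0.051 ]
(310, 330) [ 0.5388 -0.3969  0.0515]
(500, 238) [ 0.7816 -0.2975  0.0028]
(575, 217) [ 0.872  -0.2696  0.0017]
(636, 240) [ 0.9527 -0.2992  0.0063]
(505, 300) [ 0.8064 -0.3925 -0.0019]
(540, 330) [ 0.6112 -0.1923  0.299 ]
time_s: 1.9
position: [0.6376, -0.2367, 0.3065]
tool_rot: [0.707, 0.707, 0.0, 0.001]
contact_force: [0.2, -0.4, 1.7]
gripper_width: 0.0855
gripper_force: 0.0
[ 0.6375 -0.2368  0.3069]
```

View pics/w2.png

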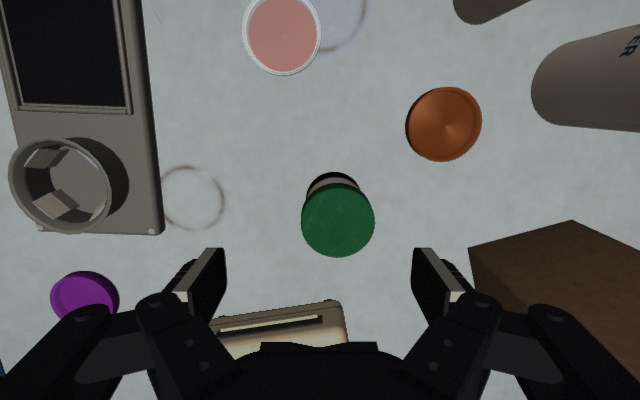

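Close-up confirms the choice: the green ribbed cap is centred at about (338,220) between the fingers, the brown dish is at (443,123) and the pink petri dish at (282,35).

```bash
python3 - <<'E'
from meas import *
w=grab("wrist"); P=cloud(w); gm=((50,80,30),(90,255,255))
c=circ(w,*gm,(280,170,400,270),.066); print(c); 
s=np.load("c1.npy",allow_pickle=True).item(); k=circ(s,*gm,(370,170,450,250),.066); print(tri(w,c[3],s,k[3]))
o=env.get_obs(); print(o["position"], Ro.from_quat(o["tool_rot"]).inv().apply(np.r_[c[0],.212]-o["position"]))
h=P[(P[...,2]>.035)&(P[...,2]<.06)&(P[...,0]>.36)&(P[...,0]<.5)&(P[...,1]>-.3)&(P[...,1]<-.17)]
print(cv2.minEnclosingCircle((h[:,:2]*1000).astype(np.float32)))
E
```

```text
(array([ 0.651 , -0.2462]), np.float64(0.026463110390605008), (651.020263671875, -246.08905029296875, 27.559926986694336), array([335.6037, 218.9539]))
(array([ 0.6504, -0.246 ,  0.0623]), np.float64(0.000207312319757041))
[ 0.6375 -0.237   0.3069] [-0.0091  0.0133  0.0949]
((442.2581481933594, -226.5535888671875), 39.125518798828125)
```

```bash
python3 -m jog '-0.009 0.013 0.03 0; 0 0 0.03 0; 0 0 0.03 0; 0 0 0 0; 0 0 0 0' 1; python3 -c "
from meas import *
o=env.get_obs(); print(Ro.from_quat(o['tool_rot']).inv().apply(np.r_[.6507,-.2461,.212]-o['position']))"
```

```text
time_s: 2.62
position: [0.6508, -0.2463, 0.2168]
tool_rot: [0.707, 0.707, 0.0, 0.001]
contact_force: [0.6, -0.9, 0.5]
gripper_width: 0.0852
gripper_force: 0.0
[ 0.0002 -0.0001  0.0048]
```

```bash
python3 -m jog '0 0 0.004 0; 0 0 0 0; 0 0 0 0; 0 0 0 0; 0 0 0 0' -1; python3 -m jog '0 0 0 0; 0 0 -0.02 0; 0 0 -0.03 0; 0 0 -0.03 0; 0 0 0 0'; python3 -m jog '0.005 -0.05 0 0; 0.005 -0.05 0 0; 0.005 -0.05 0 0; 0.004 -0.05 0 0; 0 0 0 0'; python3 -m jog '0 0 0 0;0 0 0 0'; python3 - <<'E'
from meas import *
w=grab("wrist"); cv2.imwrite("pics/w3.png",w["color"][:,:,::-1]); P=cloud(w); gm=((50,80,30),(90,255,255))
o=env.get_obs()
print(o["position"],Ro.from_quat(o["tool_rot"]).inv().apply(np.r_[.4423,-.2266,.2]-o["position"]))
z=P[blob(w,*gm)[1]][:,2]; z=np.percentile(z,60); print("capz",z,circ(w,*gm,(0,0,640,400),z))
h=P[(P[...,2]>.035)&(P[...,2]<.06)&(P[...,0]>.36)&(P[...,0]<.5)&(P[...,1]>-.3)&(P[...,1]<-.17)]
if len(h): print(len(h),cv2.minEnclosingCircle((h[:,:2]*1000).astype(np.float32)))
E
```

```text
time_s: 3.25
position: [0.6505, -0.2462, 0.2117]
tool_rot: [0.707, 0.707, 0.0, 0.001]
contact_force: [-1.6, 0.6, 6.6]
gripper_width: 0.0525
gripper_force: 62.2
time_s: 3.88
position: [0.6508, -0.2463, 0.2943]
tool_rot: [0.707, 0.707, 0.001, 0.003]
contact_force: [0.2, -0.4, -0.9]
gripper_width: 0.0528
gripper_force: 62.9
time_s: 4.5
position: [0.4477, -0.2265, 0.2902]
tool_rot: [0.708, 0.707, -0.0, -0.001]
contact_force: [0.7, 0.6, 0.0]
gripper_width: 0.0524
gripper_force: 63.1
time_s: 4.75
position: [0.4511, -0.2272, 0.2906]
tool_rot: [0.707, 0.707, 0.0, 0.0]
contact_force: [-0.0, -0.4, -0.6]
gripper_width: 0.0525
gripper_force: 63.1
[ 0.451  -0.2272  0.2905] [ 0.0006 -0.0088  0.0905]
capz 0.14403734503284815 (array([ 0.4509, -0.2263]), np.float64(0.02735529188631502), (450.75225830078125, -226.02651977539062, 28.804380416870117), array([318.7405, 275.2676]))
2194 ((442.0426940917969, -226.56617736816406), 38.482322692871094)
```

View pics/w3.png

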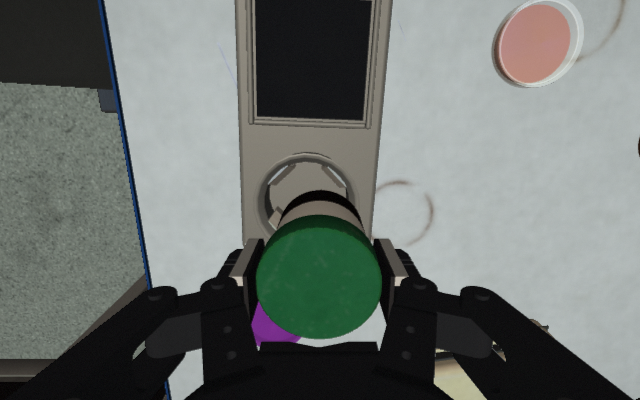

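The picture shows the jar centred in the fingers at (320,270) and the empty holder behind it at (308,195). I'm lining up over the holder and going down.

```bash
python3 -m jog '0.0005 -0.009 0 0; 0 0 0.02 0; 0 0 0 0; 0 0 0 0'; python3 -m jog '0 0 0.01 0; 0 0 0.005 0; 0 0 0.005 0; 0 0 0 0'
```

```text
time_s: 5.3
position: [0.4414, -0.2266, 0.271]
tool_rot: [0.707, 0.707, 0.0, 0.0]
contact_force: [0.0, -0.6, -1.2]
gripper_width: 0.0526
gripper_force: 63.1
time_s: 5.8
position: [0.4413, -0.2265, 0.2502]
tool_rot: [0.707, 0.707, -0.0, -0.0]
contact_force: [-0.5, -0.2, -0.7]
gripper_width: 0.0523
gripper_force: 63.1
```

```bash
python3 -m jog '0.0 0.001 0.004 0.1; 0 0 0.003 -0.1; 0 0 0.003 -0.1; 0 0 0.003 0.1; 0 0 0 0'; python3 -m jog '0 0 0.003 0.12; 0 0 0.003 -0.12; 0 0 0.002 -0.12; 0 0 0.002 0.12; 0 0 0 0'
```

```text
time_s: 6.42
position: [0.4421, -0.2263, 0.2375]
tool_rot: [0.707, 0.707, -0.0, -0.001]
contact_force: [-1.5, 2.4, -1.0]
gripper_width: 0.0526
gripper_force: 63.4
time_s: 7.05
position: [0.4423, -0.2264, 0.2277]
tool_rot: [0.707, 0.707, 0.0, -0.0]
contact_force: [-1.2, 1.8, 1.7]
gripper_width: 0.0526
gripper_force: 63.8
```

```bash
python3 -m jog '0 0 0.001 0.12; 0 0 0.001 -0.12; 0 0 0 -0.12; 0 0 0 0.12; 0 0 0 0'
```

```text
time_s: 7.68
position: [0.4431, -0.227, 0.2275]
tool_rot: [0.707, 0.708, 0.0, 0.002]
contact_force: [-1.1, 3.2, 21.0]
gripper_width: 0.0526
gripper_force: 65.6
```

Bottomed: the TCP stopped at 0.2275 (expected 0.2277) under 21 N. Releasing and lifting to check.

```bash
python3 -m jog '0 0 -0.0015 0; 0 0 0 0; 0 0 0 0; 0 0 0 0' 1; python3 -m jog '0 0 -0.03 0; 0 0 -0.04 0; 0 0 -0.03 0; 0 0 0 0; 0 0 0 0'; python3 -m jog '0.02 0.05 0 0; 0.03 0.05 0 0; 0.03 0.04 0 0; 0 0.02 0 0; 0 0 0 0'; python3 - <<'E'
from meas import *
w=grab("wrist"); P=cloud(w); gm=((50,80,30),(90,255,255))
for c in (w,grab("scene")):
    f=blob(c,*gm,(0,0,640,400))[1]; z=np.percentile(cloud(c)[f][:,2],[50,80]); print("cap",z,circ(c,*gm,(0,0,640,400),.082))
pm=((0,50,90),(14,160,255)); 
c=circ(w,*pm,(0,0,640,400),.013); print(c); s=np.load("c1.npy",allow_pickle=True).item()
k=circ(s,*pm,(330,50,410,125),.013); print(k[0],tri(w,c[3],s,k[3]))
f=blob(w,*pm)[1]; print(np.median(P[f][:,2]))
o=env.get_obs(); print(o["position"], Ro.from_quat(o["tool_rot"]).inv().apply(np.r_[c[0],.165]-o["position"]))
cv2.imwrite("pics/w4.png",w["color"][:,:,::-1])
E
```

```text
time_s: 8.18
position: [0.4423, -0.2266, 0.227]
tool_rot: [0.707, 0.707, -0.0, -0.0]
contact_force: [0.6, -0.4, -0.2]
gripper_width: 0.0856
gripper_force: 0.0
time_s: 8.8
position: [0.4421, -0.2264, 0.3264]
tool_rot: [0.707, 0.707, -0.0, -0.0]
contact_force: [-0.3, 0.9, 0.3]
gripper_width: 0.0856
gripper_force: 0.0
time_s: 9.43
position: [0.6028, -0.1461, 0.3253]
tool_rot: [0.707, 0.708, -0.0, -0.001]
contact_force: [-0.4, 0.0, -0.2]
gripper_width: 0.085
gripper_force: 0.0
cap [0.0811 0.0817] (array([ 0.4444, -0.2139]), np.float64(0.021680420924284325), (443.4538269042969, -216.25497436523438, 27.96114730834961), array([116.125 , 290.1927]))
cap [0.0815 0.0825] (array([ 0.4368, -0.2322]), np.float64(0.02809087257272817), (436.6019287109375, -231.98948669433594, 30.54866600036621), array([343.7215, 264.4051]))
(array([ 0.6094, -0.1131]), np.float64(0.025234602024328912), (609.315185546875, -113.16173553466797, 25.755918502807617), array([326.8012, 147.7019]))
[ 0.6082 -0.1148] (array([ 0.6096, -0.1137,  0.0044]), np.float64(1.5836376733878186e-05))
0.013117764100666729
[ 0.6016 -0.1467  0.3259] [0.0335 0.0081 0.1609]
```

View pics/w4.png

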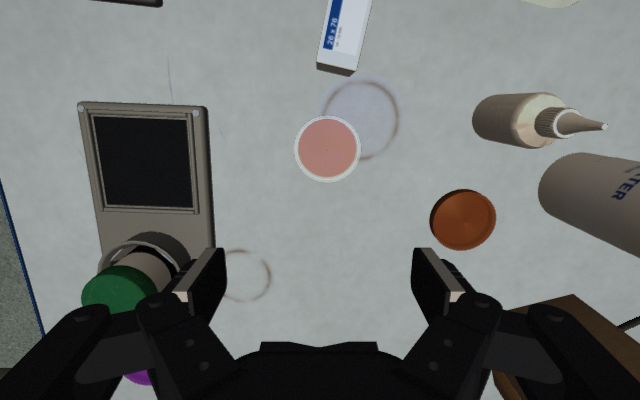

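The jar is seated: cap top at z 0.0815 against 0.082 expected. The pink dish is at (328,148), clear of the stain ring. Next is the dish, held about 5 mm above its base so the fingers clear the bay rim.

```bash
python3 -m jog '0.033 0.008 0.04 0; 0 0 0.05 0; 0 0 0.04 0; 0 0 0 0; 0 0 0 0'; python3 -c "
from meas import *
o=env.get_obs(); print(Ro.from_quat(o['tool_rot']).inv().apply(np.r_[.6096,-.1134,.174]-o['position']))"
```

```text
time_s: 10.15
position: [0.6105, -0.1141, 0.1988]
tool_rot: [0.707, 0.707, 0.0, 0.001]
contact_force: [-0.7, 0.0, 0.1]
gripper_width: 0.0855
gripper_force: 0.0
[ 0.0007 -0.0009  0.0248]
```

```bash
python3 -m jog '0 -0.001 0.0125 0; 0 0 0.0125 0; 0 0 0 0'; python3 -m jog '0 0 0 0; 0 0 0 0; 0 0 0 0; 0 0 0 0; 0 0 0 0' -1;  python3 -m jog '0 0 -0.02 0; 0 0 -0.04 0; 0 0 -0.03 0; 0 0 0 0; 0 0 0 0'
```

```text
time_s: 10.52
position: [0.6089, -0.1135, 0.1711]
tool_rot: [0.707, 0.707, -0.0, -0.001]
contact_force: [-0.4, 1.1, 0.1]
gripper_width: 0.0854
gripper_force: 0.0
time_s: 11.15
position: [0.6096, -0.1136, 0.1731]
tool_rot: [0.707, 0.707, 0.0, 0.0]
contact_force: [-3.0, 1.6, 7.1]
gripper_width: 0.0534
gripper_force: 62.5
time_s: 11.78
position: [0.6091, -0.1135, 0.2621]
tool_rot: [0.707, 0.707, -0.0, -0.0]
contact_force: [-0.4, -0.7, -0.8]
gripper_width: 0.0541
gripper_force: 63.0
```

```bash
python3 -m jog '-0.004 -0.05 0 0; -0.004 -0.05 0 0; -0.004 -0.05 0 0; 0 -0.013 0 0; 0 0 0 0'; python3 -m jog '0 0 0 0; 0 0 0 0'; python3 - <<'E'
from meas import *
w=grab("wrist"); P=cloud(w); o=env.get_obs()
r,zz=tray(P,(.3,.52),(-.3,-.04)); print(r,zz)
pm=((0,50,70),(14,160,255)); z=np.median(P[blob(w,*pm)[1]][:,2]); print(z,circ(w,*pm,(0,0,640,400),z))
print(o["position"], Ro.from_quat(o["tool_rot"]).inv().apply(np.array([.4463,-.1267,.191])-o["position"]))
cv2.imwrite("pics/w5.png",w["color"][:,:,::-1])
E
```

```text
time_s: 12.4
position: [0.4464, -0.1257, 0.262]
tool_rot: [0.707, 0.707, -0.0, -0.0]
contact_force: [0.9, 0.1, 0.2]
gripper_width: 0.0536
gripper_force: 63.1
time_s: 12.65
position: [0.4471, -0.1256, 0.262]
tool_rot: [0.707, 0.707, 0.0, 0.0]
contact_force: [-0.6, -0.1, -0.3]
gripper_width: 0.0538
gripper_force: 63.1
((446.36767578125, -116.0498275756836), (82.8826904296875, 109.98832702636719), 87.92719268798828) [0.0132 0.0144 0.015  0.0157 0.0187]
0.10196729542393315 (array([ 0.4469, -0.1223]), np.float64(0.024364905946996255), (446.8531494140625, -121.80742645263672, 24.955738067626953), array([318.3106, 257.7918]))
[ 0.447  -0.1255  0.2619] [-0.0012 -0.0007  0.0709]
```

View pics/w5.png

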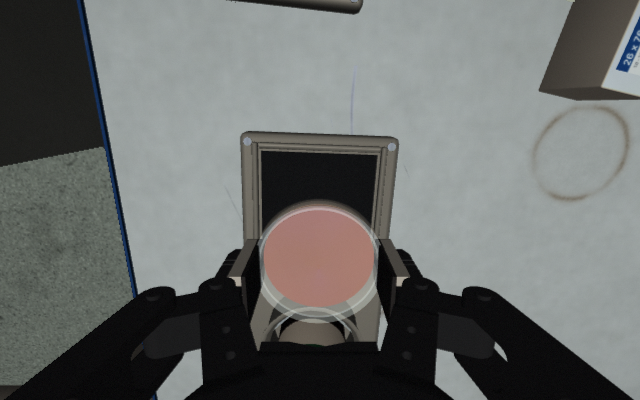

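The dish is held level at (318,258), over the bay at (320,195). Lowering it now.

```bash
python3 -m jog '-0.004 0 0.02 0; 0 0 0.025 0; 0 0 0.02 0; 0 0 0.005 0; 0 0 0 0';  python3 -m jog '0 0 0 0; 0 0 0 0'
```

```text
time_s: 13.32
position: [0.4466, -0.1296, 0.1922]
tool_rot: [0.707, 0.707, -0.0, -0.0]
contact_force: [1.1, 0.0, -0.0]
gripper_width: 0.0538
gripper_force: 63.1
time_s: 13.58
position: [0.4465, -0.1296, 0.1927]
tool_rot: [0.707, 0.707, 0.0, 0.0]
contact_force: [0.6, 0.4, -0.5]
gripper_width: 0.0533
gripper_force: 63.1
```

```bash
python3 -m jog '0 0 0.002 0; 0 0 0 0';  python3 -m jog '0 0 0.001 0; 0 0 0 0'; python3 -m jog '0 0 0 0; 0 0 0 0; 0 0 0 0; 0 0 -0.01 0; 0 0 -0.02 0' 0.6;  python3 -m jog '0.03 0.02 -0.05 0; 0.05 0.03 -0.05 0; 0.05 0.02 0 0; 0.05 0.02 0 0; 0 0 0 0' 1
python3 - <<'E'
from meas import *
s=grab("scene"); cv2.imwrite("pics/s6.png",cv2.resize(s["color"][120:330,180:450,::-1],None,fx=2.5,fy=2.5))
P=cloud(s); pm=((0,50,70),(14,160,255)); k,f=blob(s,*pm,(270,210,350,300)); print(np.median(P[f],0))
w=grab("wrist"); cv2.imwrite("pics/w6.png",w["color"][:,:,::-1]); print(env.get_obs()["position"])
P=cloud(w);np.save("P6.npy",P)
E
```

```text
time_s: 13.82
position: [0.4463, -0.1296, 0.1901]
tool_rot: [0.707, 0.707, -0.0, -0.0]
contact_force: [0.4, 0.3, -0.3]
gripper_width: 0.0533
gripper_force: 63.1
time_s: 14.08
position: [0.4463, -0.1296, 0.1891]
tool_rot: [0.707, 0.707, 0.0, 0.0]
contact_force: [-0.4, -0.2, 0.4]
gripper_width: 0.0535
gripper_force: 63.2
time_s: 14.7
position: [0.4462, -0.1295, 0.2195]
tool_rot: [0.707, 0.707, -0.0, -0.001]
contact_force: [-0.1, 0.7, -0.1]
gripper_width: 0.0682
gripper_force: 0.0
time_s: 15.32
position: [0.5312, 0.0438, 0.3105]
tool_rot: [0.706, 0.708, 0.001, 0.0]
contact_force: [0.2, -0.6, -0.4]
gripper_width: 0.0858
gripper_force: 0.0
[ 0.4399 -0.1382  0.0293]
[0.5305 0.0413 0.3101]
```

View pics/w6.png

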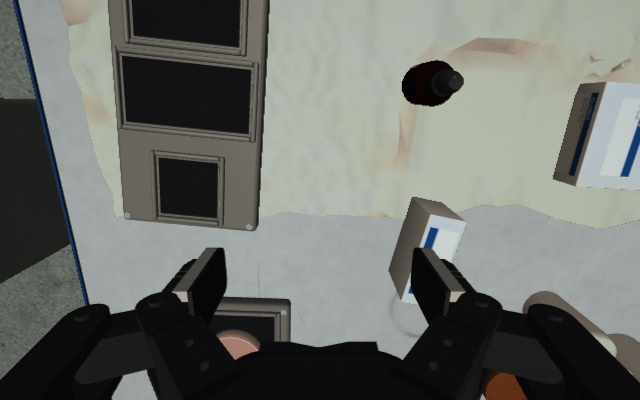

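Dish is in its bay (top z 0.029). The wrist picture shows the smear tray at (190,110), amber bottle (432,83) and narrow carton (430,250). Moving over for the tape and tray.

```bash
python3 -m jog '0.04 0 -0.03 0; 0.05 0.01 -0.03 0; 0.05 0.01 -0.03 0; 0.01 0 0 0; 0 0 0 0'; python3 -m jog '0 0 0 0; 0 0 0 0'
python3 - <<'E'
from meas import *
w=grab("wrist"); cv2.imwrite("pics/w7.png",w["color"][:,:,::-1]); o=env.get_obs(); print(o["position"])
P=cloud(w);np.save("P7.npy",P);np.save("c7.npy",w,allow_pickle=True)
print(tray(P,(.3,.53),(-.02,.32)))
om=((3,150,100),(20,255,255))
try:
  k,f=blob(w,*om); print("tape",k.min(0),k.max(0),np.percentile(P[f][:,2],[5,50,95]),circ(w,*om,(0,0,640,400),.018))
except Exception as e: print(e)
m=(P[...,2]>.047)&(P[...,2]<.058)&(abs(P[...,0]-.62)<.06)&(abs(P[...,1]+.0)<.08); q=P[m]; print("carton",len(q),cv2.minAreaRect((q[:,:2]*1000).astype(np.float32)))
m=(P[...,2]>.06)&(P[...,2]<.1)&(abs(P[...,0]-.61)<.05)&(abs(P[...,1]-.12)<.05); q=P[m]; print("amber top",len(q),q.min(0),q.max(0),np.median(q[q[:,2]>.075],0))
E
```

```text
time_s: 16.05
position: [0.5504, 0.1903, 0.3992]
tool_rot: [0.707, 0.707, -0.001, -0.0]
contact_force: [-0.2, -0.6, -0.2]
gripper_width: 0.0856
gripper_force: 0.0
time_s: 16.3
position: [0.5507, 0.1899, 0.3993]
tool_rot: [0.708, 0.707, -0.001, -0.0]
contact_force: [-0.2, -0.7, -0.1]
gripper_width: 0.0856
gripper_force: 0.0
[0.5508 0.1901 0.3994]
(((427.1815185546875, 128.01409912109375), (243.28688049316406, 119.40301513671875), 84.31841278076172), array([0.0134, 0.0144, 0.015 , 0.0158, 0.0187]))
tape [360  88] [414 143] [0.0009 0.017  0.0185] (array([0.6243, 0.2476]), np.float64(0.029044552447599507), (624.1315307617188, 247.38418579101562, 29.75748634338379), array([386.9744, 115.8077]))
carton 1010 ((625.0452270507812, 0.3253669738769531), (60.53181076049805, 30.34168243408203), 78.11798095703125)
amber top 289 [0.6034 0.1219 0.0603] [0.6204 0.136  0.0861] [0.6103 0.1285 0.0819]
```

View pics/w7.png

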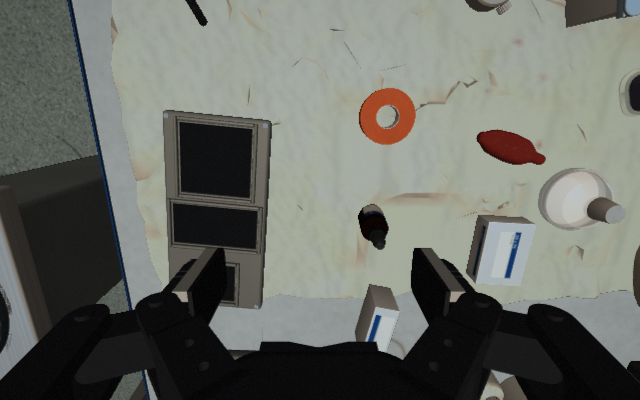

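Tape is at (387,116), smear tray big bay at (216,158), amber bottle at (372,225). Going for the tape.

```bash
python3 -m jog '0.03 0.037 0.03 0; 0.027 0.036 0.05 0; 0 0 0.05 0; 0 0 0.02 0; 0 0 0 0'; python3 -m jog '0 0 0 0; 0 0 0 0'
python3 - <<'E'
from meas import *
a=np.load("c7.npy",allow_pickle=True).item(); s=grab("scene"); w=grab("wrist"); om=((3,150,100),(20,255,255)); o=env.get_obs()
c=circ(w,*om,(0,0,640,400),.018); k=circ(a,*om,(340,70,430,160),.018)
print(c,tri(w,c[3],a,k[3]), np.percentile(cloud(w)[blob(w,*om)[1]][:,2],[50,95]))
print(o["position"], Ro.from_quat(o["tool_rot"]).inv().apply(np.r_[c[0],.174]-o["position"]))
E
```

```text
time_s: 16.98
position: [0.6211, 0.2457, 0.2529]
tool_rot: [0.707, 0.707, -0.001, -0.0]
contact_force: [-0.5, -0.6, 0.7]
gripper_width: 0.0854
gripper_force: 0.0
time_s: 17.23
position: [0.6215, 0.2462, 0.2554]
tool_rot: [0.707, 0.707, 0.001, 0.001]
contact_force: [-0.3, -0.4, 0.1]
gripper_width: 0.0853
gripper_force: 0.0
(array([0.6249, 0.2481]), np.float64(0.029316077902356612), (625.1700439453125, 248.03878784179688, 29.8593807220459), array([323.0042, 206.9915])) (array([0.625 , 0.248 , 0.0143]), np.float64(2.8667890787588327e-05)) [0.0171 0.0182]
[0.6213 0.2462 0.2547] [0.0018 0.0034 0.0807]
```

```bash
python3 -m jog '0.002 0.003 0.03 0; 0 0 0.03 0; 0 0 0.02 0; 0 0 0 0; 0 0 0 0';  python3 -m jog '0 0 0 0; 0 0 0 0; 0 0 0 0; 0 0 0 0; 0 0 0 0' -1;  python3 -m jog '0 0 -0.02 0; 0 0 -0.04 0; 0 0 -0.03 0; 0 0 0 0; 0 0 0 0'; python3 -m jog '-0.016 -0.05 0 0; -0.016 -0.05 0 0; -0.016 -0.05 0 0; 0 -0.04 0 0; 0 0 0 0';python3 -m jog '0 0 0 0; 0 0 0 0'
python3 - <<'E'
from meas import *
w=grab("wrist"); P=cloud(w); om=((3,150,60),(20,255,255)); o=env.get_obs()
z=np.percentile(P[blob(w,*om)[1]][:,2],60); print(z,circ(w,*om,(0,0,640,400),z)); print(tray(P,(.3,.53),(-.02,.32)))
print(o["position"], Ro.from_quat(o["tool_rot"]).inv().apply(np.array([.4342,.1987,.191])-o["position"]))
cv2.imwrite("pics/w8.png",w["color"][:,:,::-1])
E
```

```text
time_s: 17.95
position: [0.6246, 0.2483, 0.1745]
tool_rot: [0.707, 0.707, 0.001, 0.0]
contact_force: [0.2, 0.1, 0.8]
gripper_width: 0.0854
gripper_force: 0.0
time_s: 18.58
position: [0.6245, 0.2483, 0.1749]
tool_rot: [0.707, 0.707, 0.001, 0.0]
contact_force: [-2.1, -0.9, 6.8]
gripper_width: 0.0574
gripper_force: 63.3
time_s: 19.2
position: [0.6239, 0.2481, 0.2632]
tool_rot: [0.707, 0.707, -0.0, -0.0]
contact_force: [-0.5, 0.1, -1.0]
gripper_width: 0.0579
gripper_force: 64.2
time_s: 19.82
position: [0.4319, 0.1999, 0.2626]
tool_rot: [0.707, 0.707, -0.002, -0.001]
contact_force: [0.4, -0.6, 0.5]
gripper_width: 0.0577
gripper_force: 64.3
time_s: 20.08
position: [0.4349, 0.2002, 0.2631]
tool_rot: [0.707, 0.707, 0.0, 0.0]
contact_force: [0.4, 0.2, -0.4]
gripper_width: 0.0576
gripper_force: 64.3
0.1053760849243255 (array([0.4346, 0.2014]), np.float64(0.030827635352668345), (434.7131042480469, 201.78367614746094, 32.443443298339844), array([318.3468, 262.8898]))
(((433.9510803222656, 204.14151000976562), (91.09276580810547, 120.06951904296875), 84.37844848632812), array([0.0133, 0.0144, 0.015 , 0.0156, 0.0187]))
[0.4348 0.2002 0.2631] [-0.0015 -0.0006  0.0721]
```

```bash
python3 -m jog '-0.002 0 0.02 0; 0 0 0.025 0; 0 0 0.02 0; 0 0 0.005 0; 0 0 0 0';  python3 -m jog '0 0 0.0015 0; 0 0 0 0'
```

```text
time_s: 20.75
position: [0.4345, 0.1982, 0.1934]
tool_rot: [0.707, 0.707, -0.0, -0.0]
contact_force: [-0.3, -0.3, -0.4]
gripper_width: 0.0576
gripper_force: 64.3
time_s: 21.0
position: [0.4343, 0.1983, 0.1923]
tool_rot: [0.707, 0.707, 0.0, 0.0]
contact_force: [0.0, -0.5, -0.2]
gripper_width: 0.0577
gripper_force: 64.3
```

```bash
python3 -m jog '0 0 0.001 0; 0 0 0 0; 0 0 0 0; 0 0 -0.01 0; 0 0 -0.02 0' 0.6;  python3 -m jog '0 0 -0.05 0; -0.05 0.03 -0.05 0; -0.05 0.03 0 0; -0.05 0.03 0 0; -0.05 0.04 0 0' 1; python3 -m jog '-0.02 0.01 0 0; 0 0 0 0; 0 0 0 0'
python3 - <<'E'
from meas import *
w=grab("wrist"); P=cloud(w); o=env.get_obs(); print(o["position"])
m=(P[...,2]>.046)&(P[...,2]<.058)&(abs(P[...,0]-.62)<.06)&(abs(P[...,1]+.0)<.08); q=P[m]; print("carton",len(q),np.median(q[:,2]),cv2.minAreaRect((q[:,:2]*1000).astype(np.float32)))
s=grab("scene"); Q=cloud(s); k,f=blob(s,(3,150,60),(20,255,255),(190,160,260,215)); print("tape",np.median(Q[f],0),np.percentile(Q[f][:,2],[50,90]))
cv2.imwrite("pics/w9.png",w["color"][:,:,::-1])
E
```

```text
time_s: 21.62
position: [0.434, 0.1981, 0.2213]
tool_rot: [0.707, 0.707, -0.001, -0.0]
contact_force: [-0.3, -0.3, 0.0]
gripper_width: 0.0682
gripper_force: 0.0
time_s: 22.25
position: [0.5581, 0.007, 0.3126]
tool_rot: [0.707, 0.707, 0.0, 0.0]
contact_force: [0.5, 1.0, 0.4]
gripper_width: 0.0851
gripper_force: 0.0
time_s: 22.62
position: [0.567, -0.0103, 0.3116]
tool_rot: [0.707, 0.707, -0.0, -0.0]
contact_force: [0.4, -0.2, 0.0]
gripper_width: 0.0852
gripper_force: 0.0
[ 0.567  -0.0101  0.3117]
carton 4039 0.050972451216983156 ((622.7400512695312, -9.951465606689453), (80.17351531982422, 30.596742630004883), 77.68461608886719)
tape [0.4305 0.1882 0.0324] [0.0324 0.0345]
```

View pics/w9.png

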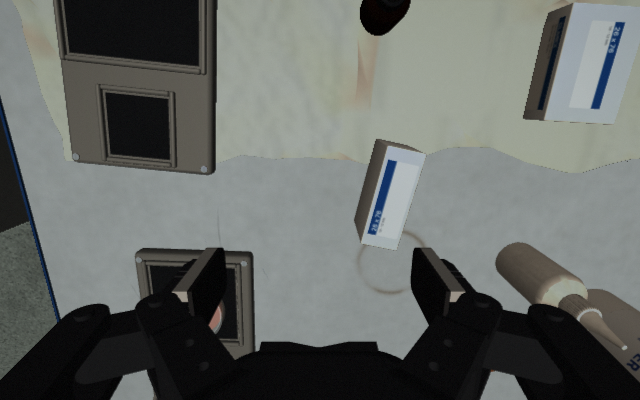

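Tape is in (top z 0.034). Narrow carton at (390,193), centre (0.623,-0.010), long axis 77.7°. The flat carton (580,65) is left alone.

```bash
python3 -m jog '0 0.028 0.02 0; 0 0.028 0.02 0; 0 0 0.02 0.11; 0 0 0 0.105; 0 0 0 0'; python3 -m jog '0 0 0 0; 0 0 0 0'
cat > to.py <<'E'
import sys
from meas import *
o=env.get_obs(); R=Ro.from_quat(o["tool_rot"]); y=R.as_matrix()[:,1]
t=np.array([float(v) for v in sys.argv[1:4]]); print("shift",R.inv().apply(t-o["position"]),"tool y deg",np.degrees(np.arctan2(y[1],y[0])),"q6",o["qpos"][5])
E
python3 to.py .6227 -.0100 .192
```

```text
time_s: 23.35
position: [0.6234, -0.0103, 0.2515]
tool_rot: [0.778, 0.628, -0.0, -0.0]
contact_force: [0.3, -0.5, -0.0]
gripper_width: 0.0853
gripper_force: 0.0
time_s: 23.6
position: [0.6236, -0.0111, 0.2519]
tool_rot: [0.778, 0.628, 0.0, 0.0]
contact_force: [0.1, 0.0, 0.0]
gripper_width: 0.0852
gripper_force: 0.0
shift [ 0.0009 -0.0011  0.0599] tool y deg -12.230413657110661 q6 0.12104662359825445
```

```bash
python3 -m jog '0.001 -0.001 0.03 0; 0 0 0.02 0; 0 0 0.01 0; 0 0 0 0; 0 0 0 0'; python3 -m jog '0 0 0 0; 0 0 0 0; 0 0 0 0; 0 0 0 0; 0 0 0 0' -1;python3 -m jog '0 0 -0.02 0; 0 0 -0.03 0; 0 0 -0.03 0; 0 0 0 0.18; 0 0 0 0.18'; python3 -m jog '0 0 0 0.18; 0 0 0 0.18; 0 0 0 0.18; 0 0 0 0.18; 0 0 0 0.18'; python3 -m jog '0 0 0 0.18;0 0 0 0; 0 0 0 0'; python3 to.py .4263 .1190 .27
```

```text
time_s: 24.22
position: [0.6232, -0.0101, 0.1923]
tool_rot: [0.779, 0.627, 0.0, 0.0]
contact_force: [0.5, 0.1, 0.4]
gripper_width: 0.0854
gripper_force: 0.0
time_s: 24.85
position: [0.623, -0.0101, 0.1919]
tool_rot: [0.779, 0.627, 0.0, 0.0]
contact_force: [0.4, -0.2, 4.3]
gripper_width: 0.0293
gripper_force: 60.1
time_s: 25.48
position: [0.6228, -0.0101, 0.273]
tool_rot: [0.88, 0.475, 0.0, 0.0]
contact_force: [-0.6, -0.4, -1.5]
gripper_width: 0.0295
gripper_force: 59.5
time_s: 26.1
position: [0.6228, -0.0101, 0.2726]
tool_rot: [0.999, 0.045, 0.0, 0.0]
contact_force: [1.2, -1.0, -1.4]
gripper_width: 0.029
gripper_force: 59.5
time_s: 26.48
position: [0.6228, -0.0101, 0.272]
tool_rot: [0.999, -0.04, 0.0, 0.0]
contact_force: [-0.5, 0.4, -1.8]
gripper_width: 0.0295
gripper_force: 59.5
shift [-0.2062 -0.1129  0.0019] tool y deg -94.59355009040334 q6 1.560080519676851
```

```bash
python3 -m jog '-0.041 -0.0225 0 0; -0.041 -0.0225 0 0; -0.041 -0.0225 0 0; -0.041 -0.0225 0 0; -0.04 -0.022 0 0.019'; python3 -m jog '0 0 0 0; 0 0 0 0; 0 0 0 0'; python3 to.py .4263 .1190 .209; python3 - <<'E'
from meas import *
w=grab("wrist"); P=cloud(w); cv2.imwrite("pics/w10.png",w["color"][:,:,::-1])
m=(P[...,2]>.115)&(P[...,2]<.145)&(abs(P[...,0]-.43)<.06)&(abs(P[...,1]-.12)<.08); q=P[m]; print("carton",len(q),np.median(q[:,2]),cv2.minAreaRect((q[:,:2]*1000).astype(np.float32)))
E
```

```text
time_s: 27.1
position: [0.4277, 0.1193, 0.2719]
tool_rot: [0.999, -0.05, 0.0, -0.0]
contact_force: [0.3, 0.1, -1.5]
gripper_width: 0.0295
gripper_force: 59.5
time_s: 27.48
position: [0.4297, 0.1183, 0.2717]
tool_rot: [0.999, -0.051, 0.0, -0.0]
contact_force: [-0.7, -0.0, -1.2]
gripper_width: 0.0291
gripper_force: 59.5
shift [-0.0036 -0.0004  0.0627] tool y deg -95.90095825560262 q6 1.8379115560485793
carton 15446 0.13079941174442122 ((437.9021301269531, 115.62742614746094), (68.2443618774414, 68.59515380859375), 36.70945739746094)
```

View pics/w10.png

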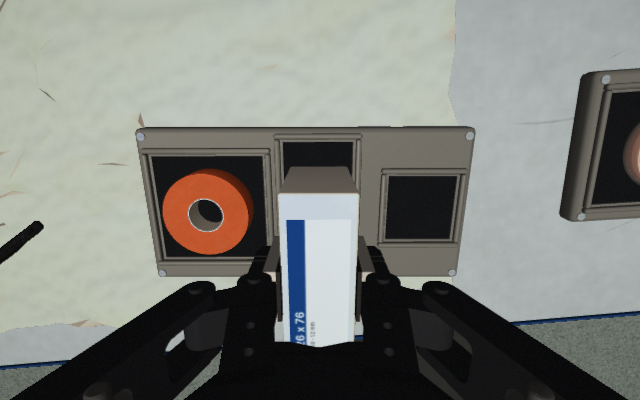

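The carton is held square to the oblong bay at (318,250), and the tape lies inside the big bay at (207,213). Lowering.

```bash
python3 -m jog '-0.0035 0 0.02 0; 0 0 0.02 0; 0 0 0.015 0; 0 0 0.005 0; 0 0 0 0';  python3 -m jog '0 0 0.002 0; 0 0 0 0'; python3 to.py .4263 .1190 .208
```

```text
time_s: 28.15
position: [0.4257, 0.119, 0.2115]
tool_rot: [0.999, -0.052, -0.0, 0.0]
contact_force: [-0.6, 0.1, -1.2]
gripper_width: 0.0295
gripper_force: 59.6
time_s: 28.4
position: [0.4256, 0.1191, 0.2098]
tool_rot: [0.999, -0.052, 0.0, -0.0]
contact_force: [-0.2, 0.1, -1.5]
gripper_width: 0.0294
gripper_force: 59.6
shift [ 0.0007 -0.      0.0018] tool y deg -95.9095971168109 q6 1.8412820005768027
```

```bash
python3 -m jog '0 0 0.0015 0; 0 0 0 0; 0 0 0 0'; python3 -m jog '0 0 0 0; 0 0 0 0; 0 0 0 0; 0 0 -0.02 0; 0 0 -0.03 0' 0.06;  python3 -m jog '0 0 -0.05 0; 0 0 -0.03 0; 0.05 0 0 0; 0.05 -0.01 0 0; 0.02 -0.01 0 0' 1; python3 -m jog '0 0 0 0; 0 0 0 0'
python3 - <<'E'
from meas import *
w=grab("wrist"); P=cloud(w); cv2.imwrite("pics/w11.png",w["color"][:,:,::-1]); np.save("c11.npy",w,allow_pickle=True); print(env.get_obs()["position"])
m=(P[...,2]>.078)&(P[...,2]<.095)&(abs(P[...,0]-.61)<.05)&(abs(P[...,1]-.125)<.05); v,u=np.nonzero(m); q=P[m]; print("amber cap",len(q),u.mean(),v.mean(),np.median(q,0),q.min(0),q.max(0))
m=(P[...,2]>.055)&(P[...,2]<.075)&(abs(P[...,0]-.43)<.08)&(abs(P[...,1]-.12)<.08); q=P[m]; print("carton",len(q),np.median(q[:,2]),cv2.minAreaRect((q[:,:2]*1000).astype(np.float32)))
E
```

```text
time_s: 28.78
position: [0.4255, 0.119, 0.208]
tool_rot: [0.999, -0.052, -0.0, 0.0]
contact_force: [0.1, 0.3, -1.5]
gripper_width: 0.0293
gripper_force: 59.5
time_s: 29.4
position: [0.4253, 0.119, 0.2582]
tool_rot: [0.999, -0.052, -0.001, 0.0]
contact_force: [-0.0, 0.1, 0.0]
gripper_width: 0.0453
gripper_force: 0.0
time_s: 30.02
position: [0.5489, 0.1264, 0.338]
tool_rot: [0.999, -0.052, 0.0, -0.0]
contact_force: [-0.1, -0.5, -0.1]
gripper_width: 0.0855
gripper_force: 0.0
time_s: 30.28
position: [0.5461, 0.1264, 0.3378]
tool_rot: [0.999, -0.051, -0.001, 0.0]
contact_force: [-1.0, -1.4, -0.1]
gripper_width: 0.0854
gripper_force: 0.0
[0.5461 0.1264 0.338 ]
amber cap 231 308.56709956709955 112.81818181818181 [0.6111 0.1261 0.0828] [0.6053 0.1203 0.078 ] [0.6169 0.1318 0.0858]
carton 2225 0.06675557861899056 ((433.33453369140625, 117.53889465332031), (29.688129425048828, 65.91499328613281), 84.4413833618164)
```

View pics/w11.png

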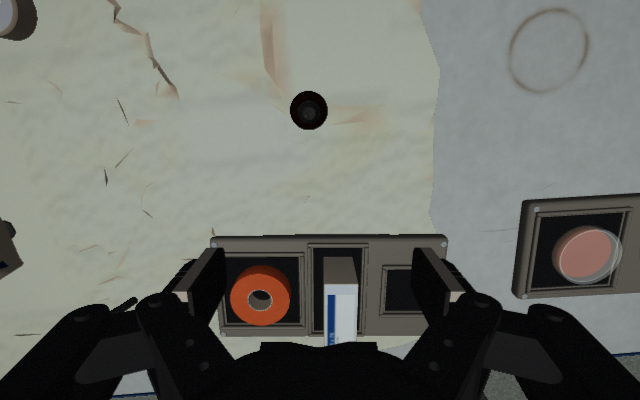

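Bottle upright at (308,112), cap centre (0.611,0.126). Carton is standing in its bay at (340,300), and tape and dish are in theirs.

```bash
python3 -m jog '0.032 0 0 0; 0.032 -0.006 0.02 0; 0 0 0.02 0; 0 0 0 0; 0 0 0 0'; python3 to.py .6111 .1261 .195
```

```text
time_s: 30.95
position: [0.6109, 0.1259, 0.2991]
tool_rot: [0.999, -0.052, 0.0, -0.0]
contact_force: [0.8, -0.4, 0.6]
gripper_width: 0.085
gripper_force: 0.0
shift [ 0.0001 -0.0002  0.1041] tool y deg -95.90885851764624 q6 1.8025882532112358
```

```bash
python3 -m jog '0 0 0.04 0; 0 0 0.04 0; 0 0 0.024 0; 0 0 0 0; 0 0 0 0'; python3 -m jog '0 0 0 0; 0 0 0 0; 0 0 0 0; 0 0 0 0; 0 0 0 0' -1; python3 -m jog '0 0 -0.02 0; 0 0 -0.04 0; 0 0 -0.03 0; 0 0 0 0; 0 0 0 0'; python3 to.py .4187 .0424 .285
```

```text
time_s: 31.58
position: [0.6117, 0.126, 0.1959]
tool_rot: [0.999, -0.052, 0.001, -0.0]
contact_force: [-0.4, 0.1, 0.6]
gripper_width: 0.0854
gripper_force: 0.0
time_s: 32.2
position: [0.6114, 0.1261, 0.1947]
tool_rot: [0.999, -0.052, 0.0, -0.0]
contact_force: [-1.8, 1.2, 5.7]
gripper_width: 0.0288
gripper_force: 59.1
time_s: 32.83
position: [0.6109, 0.1259, 0.2839]
tool_rot: [0.999, -0.052, -0.0, 0.0]
contact_force: [-1.4, -0.7, -1.1]
gripper_width: 0.0291
gripper_force: 59.1
shift [-0.1826  0.1028 -0.001 ] tool y deg -95.91472050142856 q6 1.8025869263764778
```

```bash
python3 -m jog '-0.045 0.025 0 0; -0.045 0.026 0 0; -0.045 0.026 0 0; -0.045 0.026 0 0; 0 0 0 0'; python3 -m jog '0 0 0 0; 0 0 0 0';  python3 to.py .4187 .0424 .2115; python3 - <<'E'
from meas import *
w=grab("wrist"); P=cloud(w)
m=(P[...,2]>.16)&(P[...,2]<.185)&(abs(P[...,0]-.42)<.06)&(abs(P[...,1]-.042)<.05); q=P[m]; print(len(q),np.median(q,0))
print(tray(P,(.3,.53),(-.02,.32)))
E
```

```text
time_s: 33.45
position: [0.4187, 0.0413, 0.2831]
tool_rot: [0.999, -0.052, -0.002, 0.0]
contact_force: [0.5, 0.3, -1.2]
gripper_width: 0.0285
gripper_force: 59.2
time_s: 33.7
position: [0.4223, 0.0423, 0.2838]
tool_rot: [0.999, -0.051, 0.0, -0.0]
contact_force: [-0.8, 0.1, -0.3]
gripper_width: 0.0291
gripper_force: 59.2
shift [-0.0036  0.0002  0.0723] tool y deg -95.89305832614052 q6 1.6635609545975505
19236 [0.4287 0.0416 0.1716]
(((426.1300964355469, 127.55790710449219), (243.52049255371094, 119.5875244140625), 84.24913024902344), array([0.0134, 0.0143, 0.015 , 0.0159, 0.0194]))
```

```bash
python3 -m jog '-0.004 0 0.02 0; 0 0 0.02 0; 0 0 0.02 0; 0 0 0.009 0; 0 0 0 0'; python3 -m jog '0 0 0.002 0; 0 0 0 0'; python3 to.py .4187 .0424 .211
```

```text
time_s: 34.38
position: [0.4178, 0.0426, 0.2147]
tool_rot: [0.999, -0.051, -0.0, 0.0]
contact_force: [0.4, 1.0, -0.3]
gripper_width: 0.0287
gripper_force: 59.1
time_s: 34.62
position: [0.4177, 0.0424, 0.2134]
tool_rot: [0.999, -0.052, 0.0, -0.0]
contact_force: [0.3, -0.4, 0.3]
gripper_width: 0.029
gripper_force: 59.2
shift [ 0.001  -0.0001  0.0024] tool y deg -95.91227026723932 q6 1.6642770831110931
```

```bash
python3 -m jog '0 0 0.0025 0; 0 0 0 0; 0 0 0 0'; python3 -m jog '0 0 0 0; 0 0 0 0; 0 0 0 0; 0 0 -0.02 0; 0 0 -0.04 0' 0.06;  python3 -m jog '0 0 -0.05 0; 0 0 -0.05 0; 0.05 0 -0.03 0; 0.05 0 0 0; 0.03 0 0 0'; python3 -m jog '0 0 0 0; 0 0 0 0' 1
python3 - <<'E'
from meas import *
w=grab("wrist"); cv2.imwrite("pics/w12.png",w["color"][:,:,::-1])
P=cloud(w)
m=(P[...,2]>.09)&(P[...,2]<.12)&(abs(P[...,0]-.42)<.06)&(abs(P[...,1]-.042)<.05); q=P[m]; print(len(q),np.median(q,0),q.max(0))
s=grab("scene"); cv2.imwrite("pics/s12.png",cv2.resize(s["color"][120:330,180:450,::-1],None,fx=2.5,fy=2.5))
E
```

```text
time_s: 35.0
position: [0.4177, 0.0424, 0.2107]
tool_rot: [0.999, -0.052, 0.0, -0.0]
contact_force: [0.3, 0.7, 2.8]
gripper_width: 0.0289
gripper_force: 59.4
time_s: 35.62
position: [0.4172, 0.0424, 0.2704]
tool_rot: [0.999, -0.052, -0.002, 0.0]
contact_force: [0.8, -0.2, 0.3]
gripper_width: 0.0453
gripper_force: 0.0
time_s: 36.25
position: [0.5485, 0.0288, 0.4007]
tool_rot: [0.999, -0.052, 0.0, 0.0]
contact_force: [-1.1, -0.4, -0.1]
gripper_width: 0.0451
gripper_force: 0.0
time_s: 36.5
position: [0.5463, 0.0291, 0.4001]
tool_rot: [0.999, -0.052, -0.001, 0.0]
contact_force: [-0.6, 0.1, -0.0]
gripper_width: 0.0796
gripper_force: 0.0
154 [0.4204 0.04   0.096 ] [0.4246 0.0464 0.1008]
```

View pics/w12.png

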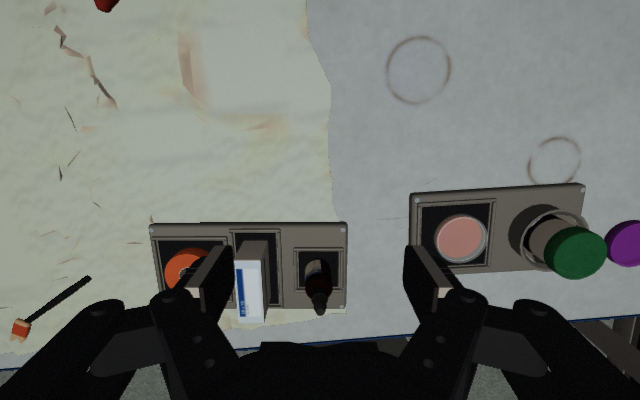

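View pics/s12.png

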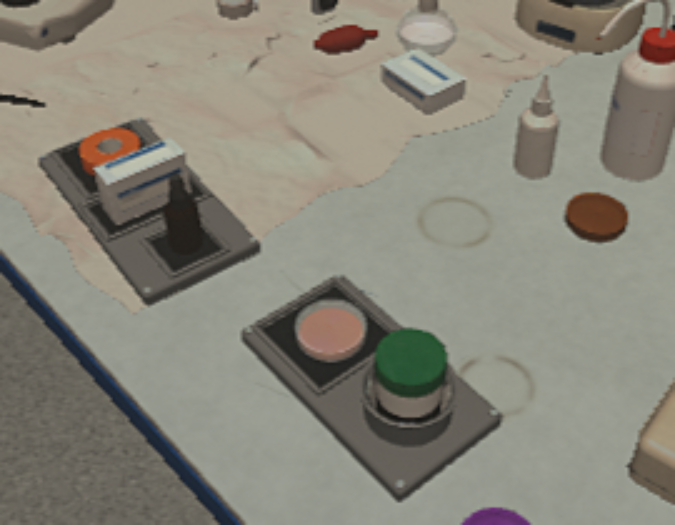

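Both pictures show all five items in place: tape (110,150), carton (140,180), bottle (183,225), dish (330,330) and jar (410,375), with the bystanders untouched and the arm clear.

```bash
python3 -c "
from station import env
print(env.close_job())"
```

```text
the job is handed in; nothing more can be done
None
```

Both kits are made up and the job is handed in at about 37 s: the jar is bottomed in its holder, the dish, tape, carton and bottle are in their bays, and the flat carton and white bottle were not touched.

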